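# Second tier onto the meter parts stacker

### The job

Pick up the oblong tier by its handle and set it on the lower frame so that all four of its corner posts stand fully down in the four corner sockets. Keep hold of it until the posts are down in the sockets, do not drop it in; then let go and leave it standing level. Leave the square tier and the glass flask where they stand.

Things in the scene. Friction and masses are not known exactly. Their poses are not given: they have to be found in the camera images.
- lower_frame: Low dark steel frame, 184 (x) x 144 (y) x 33 mm, fixed to the cart; an open square socket at each corner, three brass unions (tops below 38 mm) on the deck between. Socket centres x = +-70, y = +-50 mm, 38 x 38 mm inside, rim 33 and floor 8 mm above the underside. Origin: centre of the underside, z up. Half a turn about z looks the same.
- long_tier_handle (a point): Middle of the handle bar of the oblong tier (loose, 0.3-0.65 kg). Bar 14 x 14 mm, 74 mm free along x, centred over the deck, 112 mm above the feet, 51 mm clear above the deck; pinch it across y. Deck 154 (x) x 114 (y) mm on four round 14 mm posts at x = +-70, y = +-50 mm. z up; half a turn looks the same. Posts fully down in the sockets: this point 120 mm above the frame's underside.
- square_tier_handle (a point): Bystander: middle of the handle bar of the square tier, same make, height (top 119 mm) and handle as the oblong one, but deck 98 x 98 mm and posts at x = +-42, y = +-42 mm, so it does not fit the lower frame. Loose; point 112 mm above its feet; z up.
- flask_middle (a point): Glass volumetric flask, loose, a bystander: round bulb 62 mm wide with a thin neck, 158 mm tall, standing upright. This point is half-way up, on its axis; z up.
Mind the look-alikes: they are no part of the job. What is shaped like the part that bears long_tier_handle but blue or orange is not meant. Leave any turquoise look-alike of the part that bears square_tier_handle alone.

How it is judged:
On the way, in this order (a step that is already met when the one before it is completed fails the run):
1. the tier is lifted clear of the cart in the gripper (height (world z) of long_tier_handle above 0.14 m and contact force between the fingers and long_tier above 0.5 N), for 0.1 s.
2. all four posts are down inside the sockets (feet at least 10 mm below the rims) while the gripper still holds the tier (horizontal distance between long_tier_handle and lower_frame below 0.02 m and z of long_tier_handle in the frame of lower_frame below 0.135 m and angle between the x axis of long_tier_handle and the x axis of lower_frame, either way round below 0.21 rad and angle between long_tier_handle's own z axis and vertical below 0.12 rad and contact force between the fingers and long_tier above 0.5 N), for 0.1 s.
At the end, for the whole second after the job is handed in: Oblong tier at rest on the lower frame, posts on the socket floors: handle point 115-124 mm above the frame's underside, within 20 mm of its centre, long sides within 12 deg (either way round), level within 3.4 deg. Square tier and flask upright, within 30 mm of their start (horizontal distance between long_tier_handle and lower_frame below 0.02 m and z of long_tier_handle in the frame of lower_frame between 0.115 and 0.124 m and angle between the x axis of long_tier_handle and the x axis of lower_frame, either way round below 0.21 rad and angle between long_tier_handle's own z axis and vertical below 0.06 rad and linear speed of long_tier below 0.02 m/s and distance of each of square_tier_handle, flask_middle from where it was at the start of the episode below 0.03 m and angle between square_tier_handle's own z axis and vertical below 0.1 rad and angle between flask_middle's own z axis and vertical below 0.2 rad); the robot touches nothing.
It fails at once if the square tier is shifted by more than 30 mm (distance of square_tier_handle from where it was at the start of the episode above 0.03 m).
It fails at once if the glass flask is shifted by more than 30 mm or tipped by more than 20 degrees (distance of flask_middle from where it was at the start of the episode above 0.03 m or angle between flask_middle's own z axis and vertical above 0.35 rad).
It also fails if it takes over 51 s, if anything falls off the work surface, if the arm or the gripper's body presses on something with over 40 N, if the wrist force passes 120 N, or if a joint passes its speed limit or range.

### The arm

A 7-joint arm with a two-finger parallel gripper is mounted at the origin on the work surface. World frame = base frame: x ahead of the robot, y to its left, z up, the work surface at z = 0. Lengths are in m, angles in rad, forces in N, time in s.
With the tool pointing down it reaches from about 0.35 to 0.9 m from the base axis. Payload 7.2 kg.
Tool frame: the origin (TCP) lies at the very end of the fingers, on their centre line; the grasp point (between the pads) lies 19 mm behind it; z points along the fingers, y is the direction in which the jaws open and shut (so a half turn about z gives the same grasp; the last joint's range is limited). The gripper opens to 88 mm and grips with 3 to 60 N. Pads are 20 mm wide; open, the fingers measure 115 mm over their backs; the gripper's body (75 mm by 178 mm) begins 61 mm behind the grasp point.
Start: joints at [-1.38, 0.411, -0.013, 1.596, 0.006, 1.134, -0.082], TCP at [0.16, 0.604, 0.223] pointing down, gripper open.
Joint ranges: [-2.95, 2.95], [-0.29, 1.99], [-1.47, 1.44], [0.14, 2.54], [-1.03, 4.17], [0.13, 1.85], [-2.86, 2.86]. Speed limits (rad/s): [2.39, 2.39, 3.01, 3.01, 3.14, 3.14, 3.14].

### API

Orientations are given as a rotation vector (axis times angle).
In Python, from rig import manip gives the robot as it stands.
- The arm moves only by the tool apply_moves, never from a script. Its argument "plan" is a list of rows, each a list of 3 entries, a list of its own where there are three numbers: the opening, from 0 (shut) to 1 (fully open), then the shift along the tool's x, y, z as a fraction of full scale, then the turn about the tool's z as a fraction of full scale. In form: [[hand, [tx, ty, tz], yaw], ...]. A call has 1 to 20 rows; each row is the pose to reach, as a shift and turn from the pose commanded when the call began, along the tool's axes at that moment; what a row does not reach only later rows make up. Full scale, the value 1, is 400 mm for a shift and 90 degrees for a turn. A row lasts 1/10 s, in which the tool goes at most 50 mm and 8.59 degrees, less where a joint would pass 70% of its speed; a pose out of reach is approached as far as the arm can. A call with a number of a shift or a turn outside -1 to 1 is refused whole. A call with a gripper value outside its range is refused whole. The fingers move at their own pace and stop on an object; "newtons" is the grip in N (left out, the last holds). Time passes only in rows, so rows that repeat a pose let the fingers close. It gives the time, the measured TCP pose, the force and the opening at its end, in the units of the state.
- manip.read_state(): the state, without advancing time (a new reading comes with each control period).
- manip.grab_frame(name): name is "side" or "top" or "wrist"; returns the picture (420x560x3 uint8, red, green, blue); there is no depth.
- manip.calibration(name): a dict with "fx", "fy", "cx", "cy" (pixels), "dist" ([k1, k2, p1, p2, k3] as OpenCV has them; the pictures are not rectified), "origin" and "orientation" of the camera in the world. Camera axes: x right, y up, looking along -z (the intrinsics and any distortion apply to the point x, -y, -z); pixel columns grow to the right and rows downward; lengths in m; the calibration is good to about 2 mm. A picture is of the moment at which its call begins: read the wrist's pose just before it. calibration takes no time and is no camera call; for the wrist camera it gives the pose at the moment of the call.
- manip.finish_job(): hands the job in, once; it reports no verdict.
The state is a dict: "clock": time; "q": joint angles; "joint_velocities": joint speeds; "tau": joint torques, N m; "position": TCP position; "tool_rot": TCP orientation; "wrist_force": force on the tool from outside, world axes, zero at the start; "torque": the same for the moment, N m; "width": finger opening in m.
Only numpy, scipy, OpenCV 4.12 (cv2) and the standard library are available. Lean on these libraries where they do the work, as an engineer would, in place of code of your own. Each camera call takes 0.05 s, during which the arm holds its last target.

## Working session

There is one attempt and no reset: what is moved stays moved. The work goes in short steps, Python scripts to look and compute and a tool call to move; the robot and the scene stay as the last step left them, time stands still between calls to the robot, and variables do not carry over. Pictures are saved under pics/ and viewed, and the job is handed in when it is done.

Besides the shell and the picture viewer there is one more tool, called after "Request:" as a command line: name --argument value ..., lists and objects as JSON in quotes. apply_moves: Moves the arm, as the interface text tells. Shift numbers are shares of 400 mm and turn numbers shares of 90 degrees, none past 1 either way. Its arguments: {"type":"object","properties":{"plan":{"type":"array"},"newtons":{"type":"number"}},"required":["plan"]}

```bash
mkdir -p pics; ls; python3 - <<'E'
from rig import manip
import cv2,numpy as np
s=manip.read_state()
print({k:np.round(v,4).tolist() for k,v in s.items()})
for n in ("top","side","wrist"):
    c=manip.calibration(n); print(n,{k:np.round(v,4).tolist() for k,v in c.items()})
    cv2.imwrite(f"pics/{n}0.png",manip.grab_frame(n)[:,:,::-1])
E
```

```text
pics
{'clock': 0.0, 'q': [-1.3802, 0.4119, -0.0127, 1.597, 0.0056, 1.1343, -0.0822], 'joint_velocities': [0.0003, -0.0021, -0.0003, 0.0002, -0.0007, -0.0001, -0.0004], 'tau': [0.0012, -58.7952, 0.6422, -29.1074, -0.0537, 0.0182, 0.0002], 'position': [0.1599, 0.6037, 0.2218], 'tool_rot': [-0.4052, -3.1153, 0.0025], 'wrist_force': [1.4335, -0.4986, 0.1232], 'torque': [0.0157, -0.0144, -0.0276], 'width': 0.088}
top {'fx': 462.916, 'fy': 462.916, 'cx': 278.5203, 'cy': 208.1996, 'dist': [-0.0773, 0.0, 0.0, 0.0, 0.0], 'origin': [0.3721, 0.0883, 1.2601], 'orientation': [0.1357, -0.1626, -1.5562]}
side {'fx': 542.9508, 'fy': 542.9508, 'cx': 278.0876, 'cy': 205.6837, 'dist': [-0.0839, 0.0, 0.0, 0.0, 0.0], 'origin': [0.5192, 1.05, 0.8433], 'orientation': [0.0468, -1.3655, -2.7766]}
wrist {'fx': 343.2604, 'fy': 343.2604, 'cx': 273.6992, 'cy': 208.6242, 'dist': [-0.064, 0.0, 0.0, 0.0, 0.0], 'origin': [0.091, 0.6221, 0.3845], 'orientation': [-0.2277, -0.1723, 1.3048]}
```

View pics/top0.png

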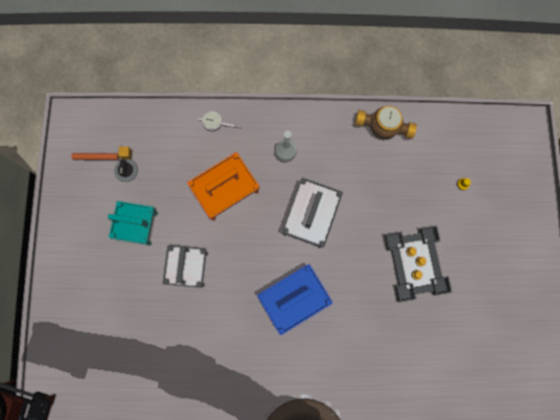

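View pics/side0.png

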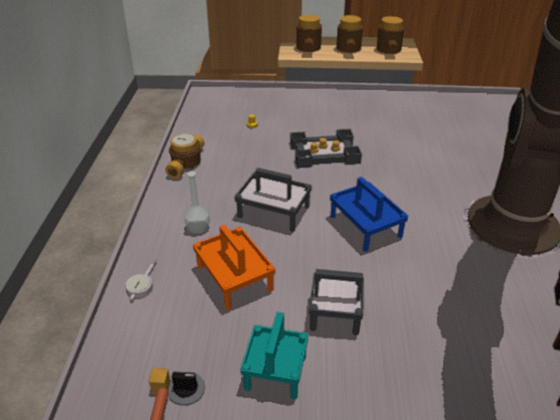

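View pics/wrist0.png

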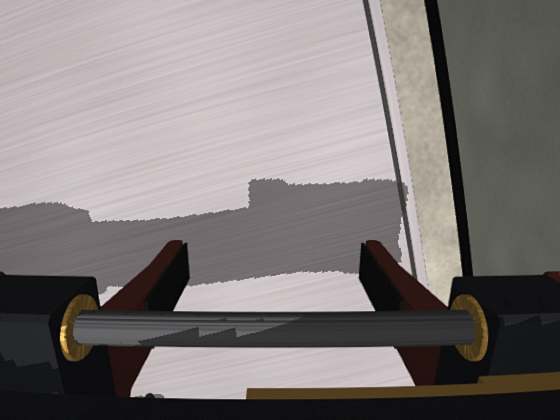

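The top view shows the following candidates:
- White/dark oblong tier at (312,212)
- Orange oblong at (223,186) and blue oblong at (293,298), both excluded by colour
- White square tier at (185,266) and turquoise square at (132,222), both square

The white/dark oblong tier fits the description. The flask is at (286,148) and the lower frame at (418,263). I'll enlarge the target and the frame.

```bash
cat > h.py <<'E'
import numpy as np,cv2
from scipy.spatial.transform import Rotation as R
from rig import manip
def ray(c,uv):
    K=np.array([[c['fx'],0,c['cx']],[0,c['fy'],c['cy']],[0,0,1]])
    p=cv2.undistortPoints(np.array(uv,float).reshape(-1,1,2),K,np.array(c['dist'],float)).reshape(-1,2)
    d=np.c_[p[:,0],-p[:,1],-np.ones(len(p))]
    return np.array(c['origin']),R.from_rotvec(c['orientation']).apply(d)
def plane(c,uv,z):
    o,d=ray(c,uv); return o+d*((z-o[2])/d[:,2])[:,None]
def proj(c,P):
    P=np.array(P,float).reshape(-1,3)
    q=R.from_rotvec(c['orientation']).inv().apply(P-np.array(c['origin']))*[1,-1,-1]
    K=np.array([[c['fx'],0,c['cx']],[0,c['fy'],c['cy']],[0,0,1]])
    return cv2.projectPoints(q,np.zeros(3),np.zeros(3),K,np.array(c['dist'],float))[0].reshape(-1,2)
E
python3 - <<'E'
import cv2
t=cv2.imread('pics/top0.png');s=cv2.imread('pics/side0.png')
a=cv2.resize(t[170:260,265:355],(400,400),interpolation=cv2.INTER_CUBIC)
b=cv2.resize(t[218:308,373:463],(400,400),interpolation=cv2.INTER_CUBIC)
cv2.imwrite('pics/crop1.png',cv2.hconcat([a,b]))
a=cv2.resize(s[150:240,230:320],(400,400),interpolation=cv2.INTER_CUBIC)
b=cv2.resize(s[105:195,280:370],(400,400),interpolation=cv2.INTER_CUBIC)
cv2.imwrite('pics/crop2.png',cv2.hconcat([a,b]))
E
```

```text
(no output)
```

View pics/crop1.png

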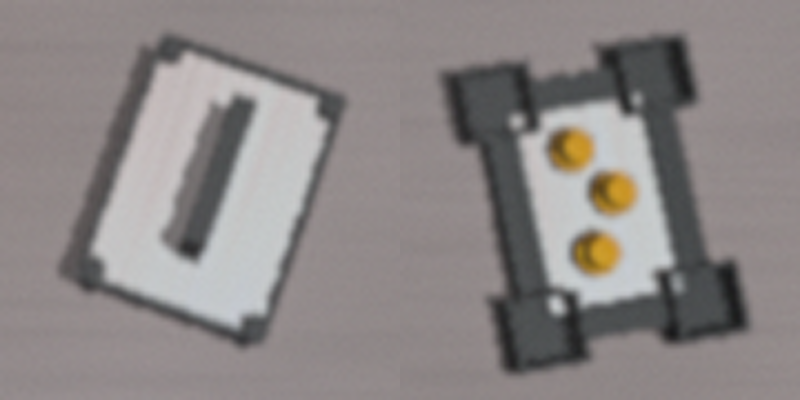

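View pics/crop2.png

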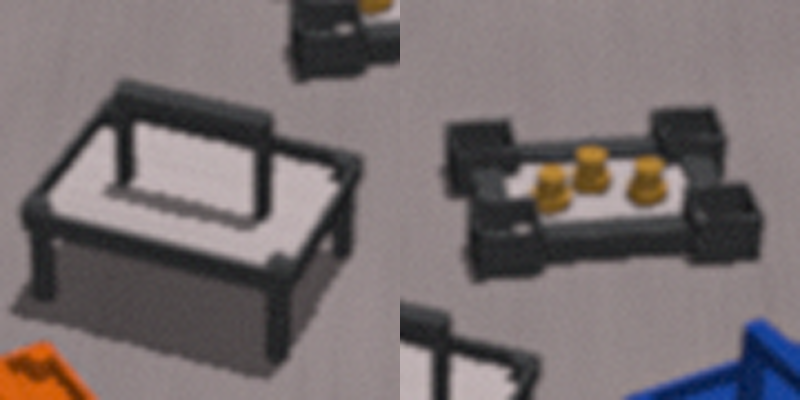

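The crops confirm it. The target has a dark frame with a white oblong deck and its handle along the long side, and the lower frame has four open sockets. Next I'll measure both.

```bash
cat > m.py <<'E'
from h import *
t=cv2.imread('pics/top0.png');c=manip.calibration('top')
hsv=cv2.cvtColor(t,cv2.COLOR_BGR2HSV);V=hsv[...,2];S=hsv[...,1]
def big(m,roi):
    x0,x1,y0,y1=roi;z=np.zeros_like(m);z[y0:y1,x0:x1]=m[y0:y1,x0:x1]
    cs,_=cv2.findContours(z,cv2.RETR_EXTERNAL,cv2.CHAIN_APPROX_NONE)
    return max(cs,key=cv2.contourArea).reshape(-1,2)
def rect(uv,z,name):
    P=plane(c,uv,z)[:,:2]
    (cx,cy),(w,h),a=cv2.minAreaRect((P*1000).astype(np.float32))
    if w<h: w,h,a=h,w,a+90
    print(name,round(cx,1),round(cy,1),'size',round(w,1),round(h,1),'ang',round((a+90)%180-90,1))
white=((V>185)*255).astype(np.uint8)
dark=((V<95)*255).astype(np.uint8)
rect(big(white,(265,355,170,260)),.054,'deck')
rect(big(dark,(373,463,218,308)),.033,'frame')
m=dark.copy()
rect(big(((V<115)*255).astype(np.uint8),(300,328,190,230)),.119,'handle')
rect(big(white,(155,215,235,295)),.054,'sq')
cv2.imwrite('pics/mask.png',np.vstack([np.hstack([cv2.resize(x[170:260,265:355],(270,270),interpolation=0),cv2.resize(x[218:308,373:463],(270,270),interpolation=0)]) for x in (white,dark)]))
print('flask base',plane(c,[(286,152)],.03),plane(c,[(287,133)],.155))
print('blue',plane(c,[(293,298)],.112),'orange',plane(c,[(223,186)],.112))
print('img corners',plane(c,[(0,210),(560,210),(280,0),(280,420)],0)[:,:2])
E
python3 m.py
```

```text
deck 595.2 -20.4 size 143.7 104.2 ang -18.9
frame 463.6 -302.4 size 183.0 152.9 ang 10.1
handle 590.4 -15.8 size 96.8 17.2 ang -20.7
sq 447.4 289.1 size 88.5 42.7 ang -6.1
flask base [[0.7680458  0.04845918 0.03      ]] [[0.77782933 0.05020321 0.155     ]]
blue [[0.37012034 0.03221836 0.112     ]] orange [[0.64918404 0.2112308  0.112     ]]
img corners [[ 0.60075862  0.85388107]
 [ 0.61858153 -0.74622959]
 [ 1.26994828  0.06800438]
 [ 0.05658267  0.05933331]]
```

View pics/mask.png

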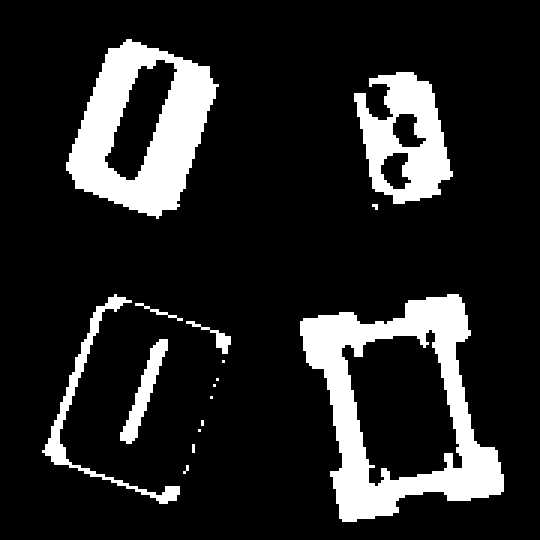

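```bash
cat > goto.py <<'E'
from h import *
def to(x,y,z,yaw_y_world=None,s=None):
    """shift in tool axes/0.4 to reach world xyz; yaw to bring tool y to the given world angle (deg)"""
    s=s or manip.read_state()
    r=R.from_rotvec(s['tool_rot']); d=r.inv().apply(np.array([x,y,z])-s['position'])
    m=r.as_matrix(); ya=np.degrees(np.arctan2(m[1,1],m[0,1]))
    out=[np.round(d/0.4,4).tolist()]
    if yaw_y_world is not None:
        a=-((yaw_y_world-ya+90)%180-90); out.append(round(a/90,4))
    out.append('tooly %.1f z %s'%(ya,np.round(m[:,2],3)))
    return out
E
python3 - <<'E'
from goto import *
c=manip.calibration('wrist');s=manip.read_state()
print(plane(c,[(280,100),(280,200)],0)-s['position'])
print(to(.40,.2,.26,71),to(.5,-.2,.30,71))
E
```

```text
[[-0.08332443  0.02834045 -0.22200024]
 [ 0.02390316  0.00054158 -0.22200024]]
[[-0.8386, -0.8224, -0.0939], np.float64(0.0464), 'tooly 75.2 z [-0.    -0.001 -1.   ]'] [[-1.3362, -1.7252, -0.1927], np.float64(0.0464), 'tooly 75.2 z [-0.    -0.001 -1.   ]']
```

Request:
apply_moves --plan '[[1, [-0.84, -0.82, -0.15], 0.046], [1, [-0.84, -0.82, -0.15], 0.046], [1, [-0.84, -0.82, -0.15], 0.046], [1, [-0.84, -0.82, -0.15], 0.046], [1, [-0.84, -0.82, -0.15], 0.046], [1, [-0.84, -0.82, -0.15], 0.046], [1, [-0.84, -0.82, -0.15], 0.046], [1, [-0.84, -0.82, -0.15], 0.046], [1, [-0.84, -0.82, -0.15], 0.046], [1, [-0.84, -0.82, -0.15], 0.046], [1, [-0.84, -0.82, -0.15], 0.046], [1, [-0.84, -0.82, -0.15], 0.046]]'

```text
clock: 1.35
position: [0.4006, 0.2013, 0.2825]
tool_rot: [-0.519, -3.098, -0.001]
wrist_force: [-0.3, -0.0, 0.4]
width: 0.0874
```

```bash
python3 -c "
from goto import *
print(to(.55,-.12,.30),to(.53,-.32,.30,80))"
```

```text
[[-0.6149, -0.6377, -0.0441], 'tooly 71.0 z [-0.  0. -1.]'] [[-0.7305, -1.1267, -0.0442], np.float64(-0.1002), 'tooly 71.0 z [-0.  0. -1.]']
```

Request:
apply_moves --plan '[[1, [-0.73, -1, -0.044], -0.1], [1, [-0.73, -1, -0.044], -0.1], [1, [-0.73, -1, -0.044], -0.1], [1, [-0.73, -1, -0.044], -0.1], [1, [-0.73, -1, -0.044], -0.1], [1, [-0.73, -1, -0.044], -0.1], [1, [-0.73, -1, -0.044], -0.1], [1, [-0.73, -1, -0.044], -0.1], [1, [-0.73, -1, -0.044], -0.1], [1, [-0.73, -1, -0.044], -0.1], [1, [-0.73, -1, -0.044], -0.1], [1, [-0.73, -1, -0.044], -0.1], [1, [-0.73, -1, -0.044], -0.1]]'

```text
clock: 2.65
position: [0.5476, -0.2695, 0.2994]
tool_rot: [-0.269, -3.129, -0.002]
wrist_force: [0.9, -0.0, 0.3]
width: 0.0878
```

```bash
python3 - <<'E'
from goto import *
import json
print(manip.read_state()['position'])
c=manip.calibration('wrist');json.dump({k:np.array(v).tolist() for k,v in c.items()},open('w1.json','w'))
im=manip.grab_frame('wrist')[:,:,::-1]; cv2.imwrite('pics/w1.png',im)
E
```

```text
[ 0.54757174 -0.26951174  0.29943576]
```

View pics/w1.png

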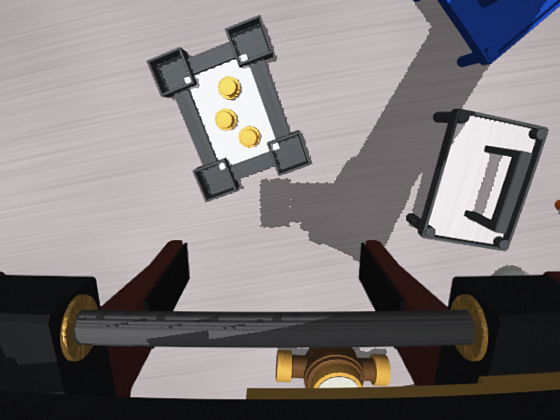

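The wrist view shows the frame at (229,108) and the oblong tier at (483,180), both sharp. I'll zoom in on each.

```bash
python3 - <<'E'
import cv2
t=cv2.imread('pics/w1.png')
a=cv2.resize(t[10:210,135:325],None,fx=2.0,fy=2.0,interpolation=2)
b=cv2.resize(t[90:290,395:560],None,fx=2.0,fy=2.0,interpolation=2)
cv2.imwrite('pics/w1c.png',cv2.hconcat([a,b]))
E
```

```text
(no output)
```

View pics/w1c.png

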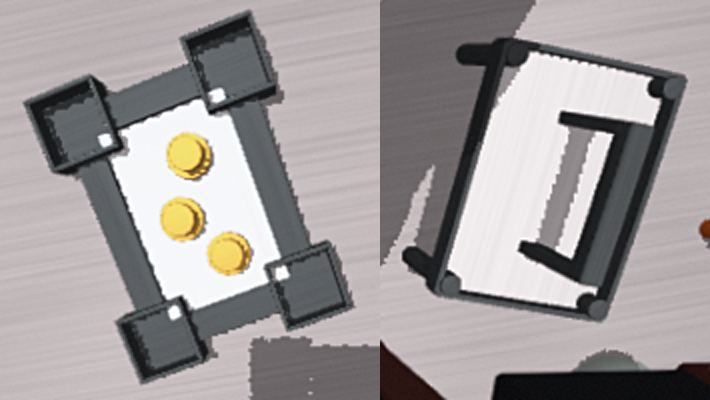

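```bash
python3 - <<'E'
from goto import *
import json
c=json.load(open('w1.json'))
f=np.array([(25,102),(249,11),(353,304),(142,383)])/2+[135,10]
d=(np.array([(502,39),(686,79),(603,320),(436,292)])-[380,0])/2+[395,90]
h=(np.array([(626,124),(652,127),(602,291),(578,282)])-[380,0])/2+[395,90]
for n,p,z in(('frame',f,.033),('deck',d,.054),('bar',h,.119)):
    P=plane(c,p,z)[:,:2]*1000
    L=[np.linalg.norm(P[i]-P[i-3]) for i in range(4)]
    v=(P[0]-P[3])+(P[1]-P[2]); 
    print(n,P.mean(0).round(1),'sides',np.round(L,1),'ang',np.degrees(np.arctan2(v[1],v[0])).round(1), 'd', )
    m=(P[1]-P[0])+(P[2]-P[3]); print(' short normal ang',np.degrees(np.arctan2(m[1],m[0])).round(1))
E
```

```text
frame [ 464.9 -307.5] sides [141.5 180.3 144.  182.2] ang -169.5 d
 short normal ang 100.5
deck [599.3 -13.7] sides [122.1 158.4 118.1 157.9] ang 161.2 d
 short normal ang 70.5
bar [596.2 -21.7] sides [14.8 90.2 15.8 86.3] ang 162.5 d
 short normal ang 67.7
```

```bash
python3 -c "
from goto import *
print(to(.594,-.019,.20,71.5))"
```

```text
[[-0.0082, 0.6362, 0.2503], np.float64(0.0969), 'tooly 80.2 z [-0.     0.002 -1.   ]']
```

Request:
apply_moves --plan '[[1, [-0.008, 0.636, 0.1], 0.097], [1, [-0.008, 0.636, 0.1], 0.097], [1, [-0.008, 0.636, 0.1], 0.097], [1, [-0.008, 0.636, 0.1], 0.097], [1, [-0.008, 0.636, 0.1], 0.097], [1, [-0.008, 0.636, 0.15], 0.097], [1, [-0.008, 0.636, 0.2], 0.097], [1, [-0.008, 0.636, 0.2], 0.097], [1, [-0.008, 0.636, 0.2], 0.097]]'

```text
clock: 3.6
position: [0.5938, -0.0209, 0.2209]
tool_rot: [-0.508, -3.1, -0.001]
wrist_force: [-0.5, -0.5, 0.6]
width: 0.088
```

```bash
python3 - <<'E'
from goto import *
import json
print(to(.594,-.019,.093,71.5), manip.read_state()['position'])
c=manip.calibration('wrist');json.dump({k:np.array(v).tolist() for k,v in c.items()},open('w2.json','w'))
im=manip.grab_frame('wrist')[:,:,::-1]; cv2.imwrite('pics/w2.png',im)
E
```

```text
[[0.0011, 0.0046, 0.3197], np.float64(-0.0012), 'tooly 71.4 z [ 0.     0.001 -1.   ]'] [ 0.5938419  -0.0209413   0.22089483]
```

View pics/w2.png

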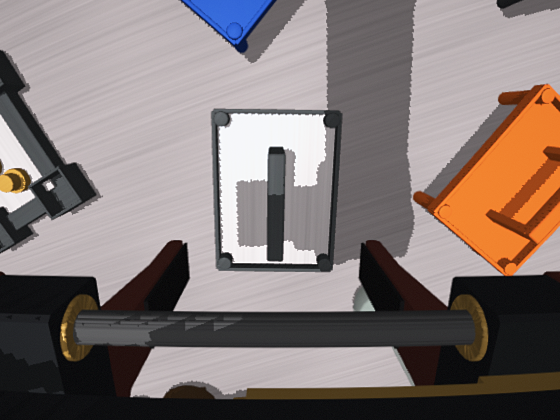

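```bash
python3 - <<'E'
from goto import *
import json
c=json.load(open('w2.json'))
for p,z in(([(268,148),(284,148),(283,261),(267,261)],.119),([(214,110),(340,112),(331,270),(218,269)],.054)):
    P=plane(c,p,z)[:,:2]*1000;v=P[0]+P[1]-P[2]-P[3]
    print(P.mean(0).round(1),P.round(0).tolist(),np.degrees(np.arctan2(v[1],v[0])).round(1))
E
```

```text
[593.6 -19.6] [[548.0, -10.0], [551.0, 1.0], [640.0, -28.0], [636.0, -41.0]] 161.0
[598.6 -20.7] [[503.0, -49.0], [542.0, 61.0], [694.0, 9.0], [655.0, -103.0]] 160.6
```

Request:
apply_moves --plan '[[1, [0, 0.003, 0.08], 0], [1, [0, 0.003, 0.16], 0], [1, [0, 0.003, 0.22], 0], [1, [0, 0.003, 0.28], 0], [1, [0, 0.003, 0.32], 0], [1, [0, 0.003, 0.32], 0], [0, [0, 0.003, 0.32], 0], [0, [0, 0.003, 0.32], 0], [0, [0, 0.003, 0.32], 0], [0, [0, 0.003, 0.32], 0], [0, [0, 0.003, 0.32], 0], [0, [0, 0.003, 0.32], 0], [0, [0, 0.003, 0.32], 0], [0, [0, 0.003, 0.32], 0]]' --newtons 35

```text
clock: 5.05
position: [0.5945, -0.0209, 0.0922]
tool_rot: [-0.51, -3.1, 0.0]
wrist_force: [-0.3, -0.5, 0.0]
width: 0.0269
```

Request:
apply_moves --plan '[[0, [0, 0, 0], 0], [0, [0, 0, 0], 0], [0, [0, 0, 0], 0], [0, [0, 0, 0], 0]]'

```text
clock: 5.45
position: [0.5945, -0.0206, 0.0921]
tool_rot: [-0.51, -3.1, -0.0]
wrist_force: [0.1, 1.9, -1.6]
width: 0.0138
```

Request:
apply_moves --plan '[[0, [0, 0, -0.04], 0], [0, [0, 0, -0.1], 0], [0, [0, 0, -0.17], 0], [0, [0, 0, -0.24], 0], [0, [0, 0, -0.3], 0], [0, [0, 0, -0.3], 0], [0, [0, 0, -0.3], 0], [0, [0, 0, -0.3], 0]]'

```text
clock: 6.25
position: [0.5933, -0.0208, 0.2107]
tool_rot: [-0.51, -3.097, 0.001]
wrist_force: [-0.2, 0.3, -7.2]
width: 0.0138
```

```bash
python3 - <<'E'
from goto import *
s=manip.read_state();print(s['position'],s['wrist_force'],s['width'],to(.465,-.3075,.21,100.5))
cv2.imwrite('pics/w3.png',manip.grab_frame('wrist')[:,:,::-1])
cv2.imwrite('pics/s3.png',manip.grab_frame('side')[:,:,::-1])
E
```

```text
[ 0.59333811 -0.0207871   0.21067759] [-0.24185528  0.33749621 -7.21298465] 0.013782936405377345 [[0.0741, -0.7818, 0.0027], np.float64(-0.3244), 'tooly 71.3 z [-0.003 -0.    -1.   ]']
```

View pics/w3.png

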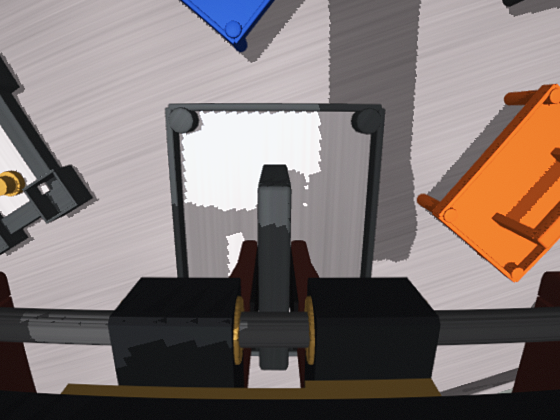

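View pics/s3.png

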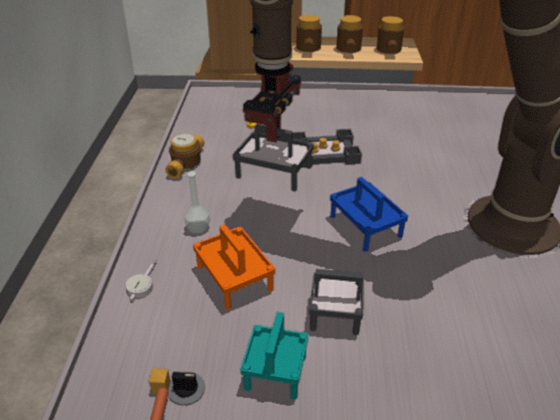

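```bash
python3 - <<'E'
from goto import *
s=manip.read_state();c=manip.calibration('wrist');r=R.from_rotvec(s['tool_rot'])
for p,z in(([(273,187),(273,368)],s['position'][2]+.026),([(167,104),(384,104)],s['position'][2]+.019-.058)):
    P=plane(c,p,z);print((r.inv().apply(P-s['position'])*1000).round(1))
E
```

```text
[[ 43.2  -0.5 -25.9]
 [-45.   -0.5 -26.1]]
[[ 78.1 -61.   39.3]
 [ 78.2  62.5  39.1]]
```

Request:
apply_moves --plan '[[0, [0.01, -0.08, 0], -0.03], [0, [0.02, -0.18, 0], -0.07], [0, [0.03, -0.28, 0], -0.11], [0, [0.04, -0.38, 0], -0.15], [0, [0.045, -0.48, 0], -0.2], [0, [0.05, -0.58, 0], -0.25], [0, [0.06, -0.67, 0], -0.29], [0, [0.07, -0.74, 0], -0.32], [0, [0.074, -0.782, 0], -0.324], [0, [0.074, -0.782, 0], -0.324], [0, [0.074, -0.782, 0], -0.324], [0, [0.074, -0.782, 0.1], -0.324], [0, [0.074, -0.782, 0.1], -0.324], [0, [0.074, -0.782, 0.1], -0.324]]'

```text
clock: 7.75
position: [0.4662, -0.3064, 0.1718]
tool_rot: [0.288, -3.126, -0.002]
wrist_force: [-0.3, -0.6, -5.9]
width: 0.0138
```

```bash
python3 - <<'E'
from goto import *
s=manip.read_state();print(s['position'],s['wrist_force'],s['width'],to(.465,-.3075,.10,100.5))
for n in('wrist','side','top'): cv2.imwrite(f'pics/{n}4.png',manip.grab_frame(n)[:,:,::-1])
t=cv2.imread('pics/top4.png');q=cv2.imread('pics/side4.png')
a=cv2.resize(t[208:318,363:473],(400,400),interpolation=2);b=cv2.resize(q[85:195,270:380],(400,400),interpolation=2)
cv2.imwrite('pics/c4.png',cv2.hconcat([a,b]))
E
```

```text
[ 0.46621018 -0.3064216   0.17180521] [-0.29404331 -0.56425583 -5.88159893] 0.01380831442206545 [[0.0031, -0.0024, 0.1795], np.float64(0.0004), 'tooly 100.5 z [-0.002  0.001 -1.   ]']
```

View pics/wrist4.png

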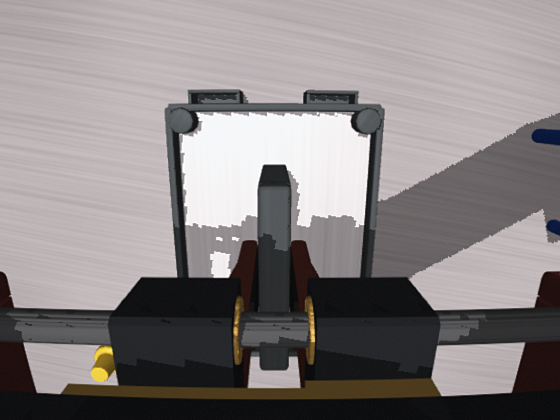

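View pics/c4.png

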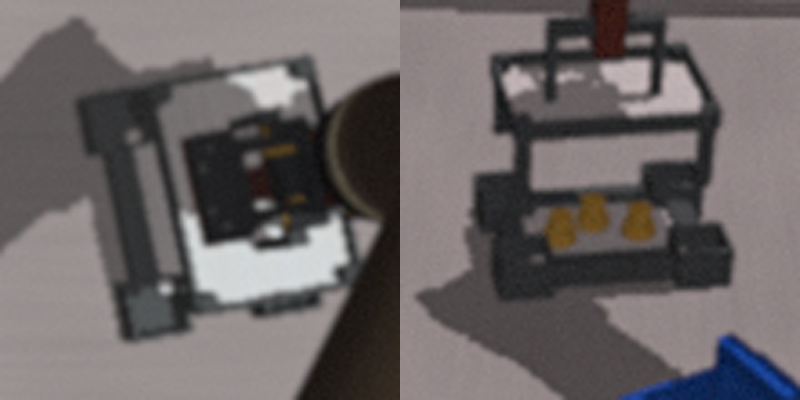

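Request:
apply_moves --plan '[[0, [0.003, -0.002, 0.04], 0], [0, [0.003, -0.002, 0.08], 0], [0, [0.003, -0.002, 0.1], 0], [0, [0.003, -0.002, 0.12], 0], [0, [0.003, -0.002, 0.14], 0], [0, [0.003, -0.002, 0.153], 0], [0, [0.003, -0.002, 0.153], 0], [0, [0.003, -0.002, 0.153], 0]]'

```text
clock: 8.7
position: [0.4653, -0.3089, 0.1112]
tool_rot: [-0.286, 3.128, -0.0]
wrist_force: [-0.3, 0.3, -5.9]
width: 0.0137
```

```bash
python3 - <<'E'
from goto import *
s=manip.read_state();print(s['position'],s['wrist_force'],s['torque'],s['width'],to(.465,-.3075,.10,100.5))
cv2.imwrite('pics/side5.png',manip.grab_frame('side')[:,:,::-1])
q=cv2.imread('pics/side5.png')
cv2.imwrite('pics/c5.png',cv2.resize(q[85:195,270:380],(500,500),interpolation=2))
E
```

```text
[ 0.46528573 -0.3089414   0.11120731] [-0.31287638  0.34468936 -5.87961235] [-0.031993    0.03679076 -0.0005657 ] 0.013712874014491403 [[0.0001, 0.0037, 0.028], np.float64(-0.0005), 'tooly 100.5 z [ 0. -0. -1.]']
```

View pics/c5.png

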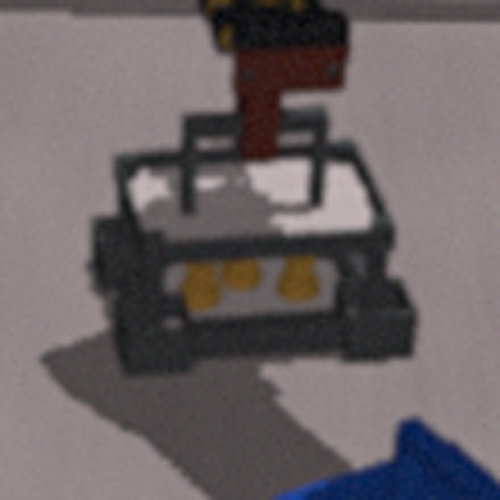

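No contact force yet, and the posts are entering the sockets. I'll lower the last ~11 mm slowly.

Request:
apply_moves --plan '[[0, [0, 0.002, 0.008], 0], [0, [0, 0.002, 0.015], 0], [0, [0, 0.002, 0.021], 0], [0, [0, 0.002, 0.025], 0], [0, [0, 0.002, 0.028], 0], [0, [0, 0.002, 0.028], 0], [0, [0, 0.002, 0.028], 0], [0, [0, 0.002, 0.028], 0]]'

```text
clock: 9.55
position: [0.465, -0.3079, 0.1]
tool_rot: [-0.286, 3.128, 0.0]
wrist_force: [-2.5, 2.4, 0.3]
width: 0.0136
```

Request:
apply_moves --plan '[[0.5, [0, 0, 0], 0], [0.5, [0, 0, 0], 0], [0.5, [0, 0, 0], 0], [0.5, [0, 0, 0], 0], [0.5, [0, 0, 0], 0], [0.5, [0, 0, 0], 0], [0.5, [0, 0, 0], 0], [0.5, [0, 0, -0.05], 0], [0.5, [0, 0, -0.13], 0], [0.5, [0, 0, -0.23], 0], [0.5, [0, 0, -0.33], 0], [0.5, [0, 0, -0.43], 0], [0.5, [0, 0, -0.43], 0], [0.5, [0, 0, -0.43], 0]]'

```text
clock: 10.95
position: [0.4653, -0.308, 0.2724]
tool_rot: [-0.287, 3.127, -0.001]
wrist_force: [-0.8, 0.7, -0.2]
width: 0.0439
```

```bash
python3 - <<'E'
from goto import *
s=manip.read_state();print(s['position'],s['wrist_force'],s['width'])
c=manip.calibration('wrist')
for n in('wrist','side'): cv2.imwrite(f'pics/{n}6.png',manip.grab_frame(n)[:,:,::-1])
q=cv2.imread('pics/side6.png');w=cv2.imread('pics/wrist6.png')
cv2.imwrite('pics/c6.png',cv2.hconcat([cv2.resize(q,(420,315)),cv2.resize(q[85:195,270:380],(315,315),interpolation=2)]))
for x,y in((70,50),(70,-50),(-70,50),(-70,-50)): pass
print(proj(c,[[.465,-.3075,.127]]))
E
```

```text
[ 0.46533457 -0.30797873  0.27236808] [-0.84159583  0.7028048  -0.22048297] 0.04390126338817163
[[274.83063499 195.24243095]]
```

View pics/wrist6.png

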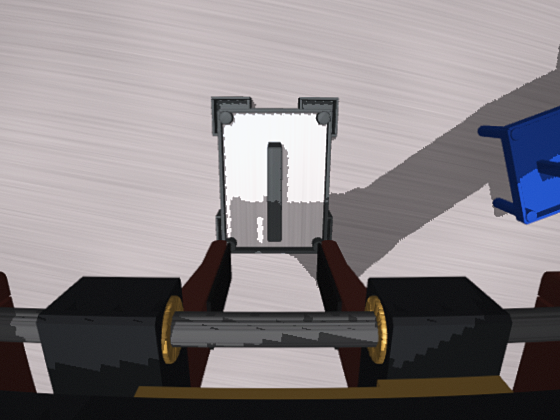

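View pics/c6.png

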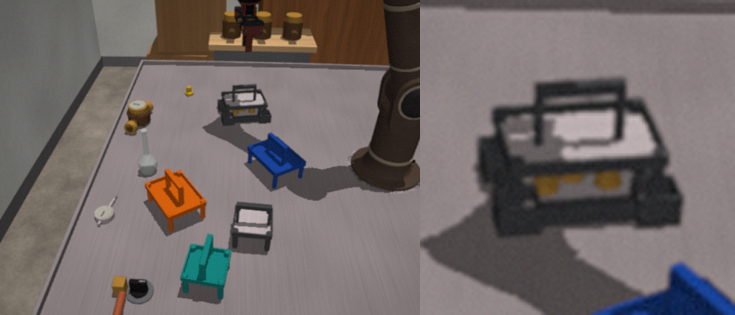

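The wrist view shows the handle bar centred at about (275,192), where (275,195) was predicted. The deck is square between the sockets. The side view shows the tier level, with the flask and the square tier unmoved and the gripper clear.

```bash
python3 -c "
from rig import manip
print(manip.finish_job())"
```

```text
the job is handed in; nothing more can be done
None
```

The oblong tier now stands on the lower frame with its four posts in the sockets. I have let go of it and handed the job in at about 11 s; no verdict was reported.

- **What I did:** I picked up the white/dark oblong tier by its handle and lifted it clear. I carried it over the frame and turned it about 29° to line up. I then lowered it, still gripped, until the frame took its weight: the vertical wrist force went from −5.9 N to +0.3 N. Then I opened the gripper and raised the tool straight up to 0.27 m.
- **Seating:** The tool tip stopped at 0.100 m, which puts the handle about 120 mm above the frame's underside. After release, the handle's middle was within about 3 pixels of where the wrist camera should see it.
- **Level and bystanders:** The tier looked level, and the square tier and flask looked unmoved. I judged these by eye from the side view and did not measure them.
- **Disagreements:**
    - **Frame y:** the first top-camera reading was about 5 mm off the wrist camera's, because the sockets' side walls were in the outline. I used the wrist value.
    - **Handle position:** estimates differed by up to about 6 mm. A closer wrist look settled this before I gripped.

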